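# Lean the rough-turned bowl on the drying rack

## Robot

A 7-joint arm with a two-finger parallel gripper is mounted at the origin on the work surface. World frame = base frame: x ahead of the robot, y to its left, z up, the work surface at z = 0. Lengths are in mm, angles in rad, forces in N, time in s.
With the tool pointing down it reaches from about 425 to 800 mm from the base axis. Payload 8.3 kg.
Tool frame: the origin (TCP) lies at the very end of the fingers, on their centre line; the grasp point (between the pads) lies 19 mm behind it (r.grasp_offset is the distance from the TCP to the grasp point, in mm); z points along the fingers, y is the direction in which the jaws open and shut (so a half turn about z gives the same grasp; the last joint's range is limited). The gripper opens to 85 mm and grips with 20 to 120 N. Pads are 22 mm wide; open, the fingers measure 114 mm over their backs; the gripper's body (76 mm by 85 mm) begins 54 mm behind the grasp point. The pads swing forward as they close: fully open they stand 13 mm farther back than shut.
Start: joints at [-1.386, 0.383, 0.016, 1.37, -0.006, 1.388, -0.046], TCP at [153.241, 605.903, 206.079] pointing down, gripper open.
Joint ranges: [-2.95, 2.95], [-0.25, 2.06], [-1.52, 1.56], [0.18, 2.33], [-1.44, 4.58], [0.02, 2.06], [-3.01, 3.01]. Speed limits (rad/s): [2.39, 2.39, 3.01, 3.01, 3.14, 3.14, 3.14].

## Interface

Orientations are given as a unit quaternion [x, y, z, w].
In Python, from station import r gives the robot as it stands.
- The arm moves only by the shell command python3 -m jog 'ROWS' [OPENING] [FORCE]. ROWS is JSON, a list of rows, each a list of 6 numbers: the shift along the tool's x, y, z in cm, then the turn, a rotation vector about the tool's x, y, z in degrees. In form: [[x, y, z, wx, wy, wz], ...]. A call has 1 to 20 rows; each row shifts and turns the pose as measured when the row begins, along the tool's axes as they then stand; what a row does not reach is not made up. A row lasts 1/10 s, in which the tool goes at most 50 mm and 8.59 degrees, less where a joint would pass 70% of its speed; a pose out of reach is approached as far as the arm can. A call with a gripper value outside its range is refused whole. OPENING is the finger opening in cm, from 0 to 8.54, set as the call begins (- or left out, the last holds). The fingers move at their own pace and stop on an object; FORCE is the grip in N (left out, the last holds). Time passes only in rows, so rows that do not move let the fingers close. It gives the time, the measured TCP pose, the force and the opening at its end, in the units of the state.
- r.read_state(): the state, without advancing time (a new reading comes with each control period).
- r.capture(name): name is "scene" or "side" or "wrist"; returns the picture (480x640x3 uint8, red, green, blue); there is no depth.
- r.camera_info(name): a dict with "vertical_fov" (degrees; the focal length in pixels is half the picture's height over the tangent of half this angle, whatever the lens; pixels are square), "cx", "cy" (the principal point, pixels), "camera_from_world" (4x4, takes a point from world to camera coordinates). Camera axes: x right, y down, z forward; pixel columns grow to the right and rows downward; lengths in mm; the calibration is good to about 2 mm. The wrist camera is an equidistant fisheye: a pixel r from the principal point sees the ray r / f radians off the axis. A picture is of the moment at which its call begins: read the wrist's pose just before it. camera_info takes no time and is no camera call; for the wrist camera it gives the pose at the moment of the call.
- r.sign_off(): hands the job in, once; it reports no verdict.
The state is a dict: "time": time; "qpos": joint angles; "qvel": joint speeds; "joint_torque": joint torques, N m; "eef_pos": TCP position; "tcp_rot": TCP orientation; "ft_force": force on the tool from outside, world axes, zero at the start; "torque": the same for the moment, N m; "grip_width": finger opening in mm.
Only numpy, scipy, OpenCV 4.12 (cv2) and the standard library are available. Lean on these libraries where they do the work, as an engineer would, in place of code of your own. Each camera call takes 0.05 s, during which the arm holds its last target. There are 200 camera calls.

## Task

Put the larger of the two rough-turned bowls on the sloping drying rack: rim flat against the boards, foot facing out, resting on both wooden pegs. The pegs can have been left at any height, so feel for them: bring the bowl down onto them gently while you hold it, and let go only when they carry it - it must not be dropped, rammed or left to slide. Leave the small bowl, the tin and the wood blank where they are.

Things in the scene. Friction and masses are not known exactly. Their poses are not given: they have to be found in the camera images.
- bowl: the larger bowl, light wood, hollow, rim down on the bench. Rim 130 mm across, wall 9 mm, 55 mm from rim to shoulder (72 mm across, side swells to the rim). On the shoulder a solid round foot, 48 mm in diameter, 24 mm tall, its end 79 mm from the rim plane: grip here. Origin: centre of the rim plane; z axis from rim to foot (up at the start). 0.2 to 0.42 kg.
- board: sloping face of the fixed drying rack: three plywood boards in one plane, 300 mm up the slope, 220 mm wide, 42 degrees from horizontal, facing to the robot's left and partly to the robot. Origin on the face, middle of its lower edge, 25 mm above the bench; x up the slope, y level across, z square out of the face. Two slots 16 mm wide run up it at y = +-35 mm.
- track: aluminium strip let into the middle board; fixed, same origin and axes as the board. Carries the two clamped wooden pegs, 12 mm in diameter, standing 38 mm square out of the face at y = +-35 mm. Their height is not reported: axes both at one x between 50 and 120 mm. A bowl resting on both has its centre at y = 0, about 62 mm up the slope from the peg axes.
- small_bowl: a smaller bowl of the same wood and shape, rim down, rim diameter 91 mm, foot 34 mm in diameter, top 63 mm high. Origin at the centre of the rim plane, z up. Leave alone.
- wax_tin: a closed steel tin standing on the bench, 76 mm in diameter, 50 mm high, origin under its centre. Leave alone.
- blank: a dark square wood blank lying on the bench, 120 mm along its x axis, 45 mm wide and high, origin under its centre. Leave alone.
Mind the look-alikes: they are no part of the job. Leave any blue or pink look-alike of the bowl alone.

How it is judged (in metres and radians):
On the way:
1. the bowl, still held in the fingers, rests against the pegs (contact force between bowl and track above 0.4 N and contact force between the fingers and bowl above 0.4 N), for 0.1 s.
At the end, for the whole second after the job is handed in: The bowl is at rest on the pegs (they carry some of its weight), centred between them within 8 mm, its rim plane against the boards within 6 mm and 0.1 rad, foot outwards (angle between the z axis of bowl and the z axis of board, either way round below 0.1 rad and z of bowl in the frame of board between -0.004 and 0.006 m and y of bowl in the frame of board between -0.008 and 0.008 m and contact force between bowl and track above 0.1 N and linear speed of bowl below 0.02 m/s and angular speed of bowl below 0.1 rad/s); the robot touches nothing.
It fails at once if the bowl is dropped or left to slide (faster than 0.2 m/s while no finger touches it) (linear speed of bowl above 0.2 m/s and contact force between the fingers and bowl below 0.05 N).
It fails at once if the bowl is rammed against the pegs (over 45 N) (contact force between bowl and track above 45 N).
It fails at once if the bowl is rammed against the boards (over 45 N) (contact force between bowl and board above 45 N).
It fails at once if the small bowl, the tin or the wood blank is moved more than 15 mm (distance of any of small_bowl, wax_tin, blank from where it was at the start of the episode above 0.015 m).
It also fails if it takes over 51 s, if anything falls off the work surface, if the arm or the gripper's body presses on something with over 40 N, if the wrist force passes 120 N, or if a joint passes its speed limit or range.

## Working session

There is one attempt and no reset: what is moved stays moved. The work goes in short steps, Python scripts to look and compute and a shell command to move; the robot and the scene stay as the last step left them, time stands still between calls to the robot, and variables do not carry over. Pictures are saved under pics/ and viewed, about 8 in all and at most 12, crops included, and the job is handed in when it is done.

```bash
ls; mkdir -p pics; python3 - <<'E'
from station import r
import cv2,numpy as np
s=r.read_state();print(s)
a=r.capture("scene");b=r.capture("side")
cv2.imwrite("pics/scene0.png",a[:,:,::-1]);cv2.imwrite("pics/side0.png",b[:,:,::-1])
for n in("scene","side","wrist"):
    c=r.camera_info(n);print(n,c["vertical_fov"],c["cx"],c["cy"],np.round(np.linalg.inv(c["camera_from_world"]),3).tolist())
E
```

```text
pics
{'time': 0.0, 'qpos': array([-1.38589082,  0.38430139,  0.01634911,  1.37119884, -0.0063086 ,
        1.38817903, -0.04650771]), 'qvel': array([-0.00089795,  0.00015675, -0.00149369, -0.00042821, -0.00122675,
       -0.00104405,  0.0002788 ]), 'joint_torque': array([ 6.42628238e-04, -6.27588201e+01,  8.44609570e-01, -3.71837533e+01,
        1.64975622e-02,  1.38453604e-02, -7.69922707e-06]), 'eef_pos': array([153.10841858, 605.37006412, 205.01906299]), 'tcp_rot': array([ 1.23547588e-01,  9.92338125e-01, -1.01249481e-03, -1.14645783e-04]), 'ft_force': array([-0.28176223,  0.21774686, -0.24427692]), 'torque': array([ 0.03425075, -0.00926138, -0.02141547]), 'grip_width': 85.14400617172457}
scene 44.84994014449229 322.3370180583077 234.76148334519954 [[-0.053, 0.777, -0.627, 1250.413], [0.999, 0.045, -0.029, -39.665], [0.006, -0.627, -0.779, 990.599], [0.0, 0.0, 0.0, 1.0]]
side 44.54867165936571 320.8681915739704 255.04466594357564 [[1.0, -0.001, 0.014, 441.526], [-0.01, -0.734, 0.679, -1099.55], [0.009, -0.679, -0.734, 1172.04], [0.0, 0.0, 0.0, 1.0]]
wrist 65.70646984690485 320.5597787477219 246.02055965587368 [[0.246, 0.932, 0.268, 83.855], [0.969, -0.236, -0.069, 622.574], [-0.001, 0.277, -0.961, 373.308], [0.0, 0.0, 0.0, 1.0]]
```

View pics/scene0.png

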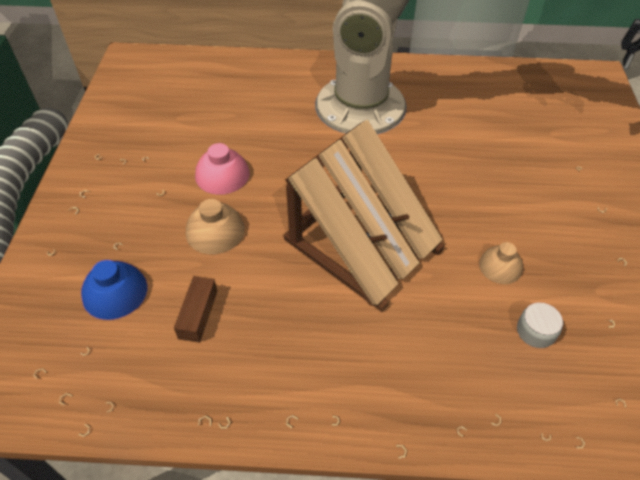

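View pics/side0.png

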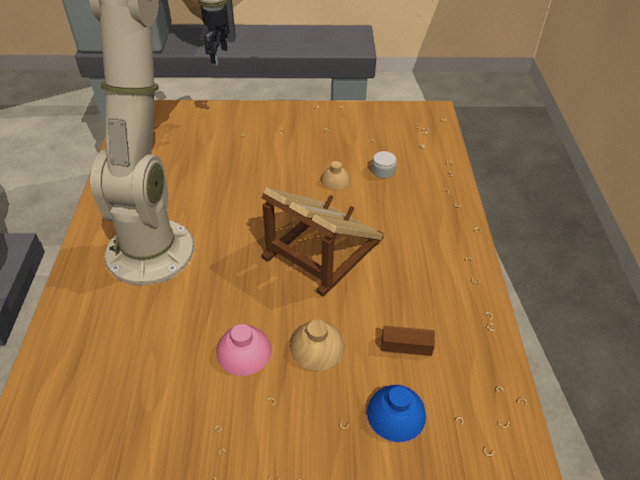

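Scene view: the candidates are the large natural bowl at (212,225), the small natural bowl at (503,262), pink at (220,168) and blue at (113,288). By the description I want (212,225). The rack's corners are near (381,303), (441,246), (367,124) and (289,180). Next I'll look at close crops with the blobs measured.

```bash
cat > h.py <<'E'
import numpy as np, cv2
from station import r
def ray(n,px,ci=None):
    c=ci or r.camera_info(n); M=np.linalg.inv(c["camera_from_world"]); f=240/np.tan(np.radians(c["vertical_fov"]/2))
    d=np.array([px[0]-c["cx"],px[1]-c["cy"]],float)
    if n=="wrist":
        q=np.hypot(*d); t=q/f; v=np.array([*(d/max(q,1e-9)*np.sin(t)),np.cos(t)])
    else: v=np.array([*(d/f),1])
    v=M[:3,:3]@v; return M[:3,3],v/np.linalg.norm(v)
def onz(n,px,z,ci=None):
    o,v=ray(n,px,ci); return o+v*(z-o[2])/v[2]
def onplane(n,px,p,nrm,ci=None):
    o,v=ray(n,px,ci); return o+v*((p-o)@nrm)/(v@nrm)
def tri(a,pa,b,pb):
    o1,v1=ray(a,pa);o2,v2=ray(b,pb)
    t=np.linalg.lstsq(np.c_[v1,-v2],o2-o1,rcond=None)[0]
    p,q=o1+v1*t[0],o2+v2*t[1]; return (p+q)/2,np.linalg.norm(p-q)
def proj(n,P,ci=None):
    c=ci or r.camera_info(n); p=c["camera_from_world"]@np.append(P,1); f=240/np.tan(np.radians(c["vertical_fov"]/2))
    if n=="wrist":
        q=np.hypot(p[0],p[1]); t=np.arctan2(q,p[2]); return np.array([c["cx"],c["cy"]])+f*t*p[:2]/q
    return np.array([c["cx"],c["cy"]])+f*p[:2]/p[2]
E
python3 - <<'E'
import cv2,numpy as np
a=cv2.imread("pics/scene0.png");b=cv2.imread("pics/side0.png")
p=[cv2.resize(a[185:265,170:260],None,fx=4,fy=4,interpolation=2),cv2.resize(a[115:315,280:450],None,fx=3,fy=3,interpolation=2)]
h=600
im=np.zeros((600,800,3),np.uint8)
im[:320,:270]=p[0][:,40:310]
im[:600,275:785]=p[1]
q=cv2.resize(b[310:375,285:350],None,fx=4,fy=4,interpolation=2); im[330:590,:260]=q
cv2.imwrite("pics/crop0.png",im)
cv2.imwrite("pics/crop1.png",cv2.resize(b[180:300,255:390],None,fx=5,fy=5,interpolation=2))
E
```

```text
(no output)
```

View pics/crop0.png

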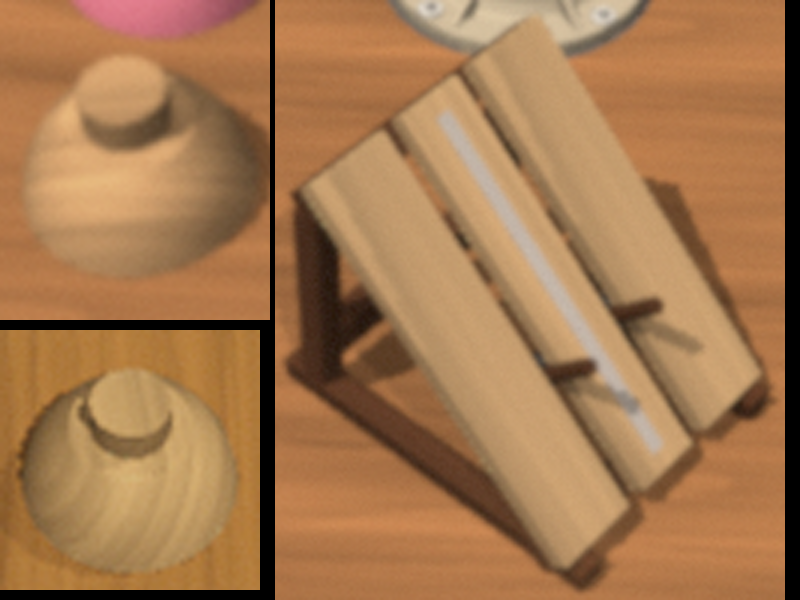

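View pics/crop1.png

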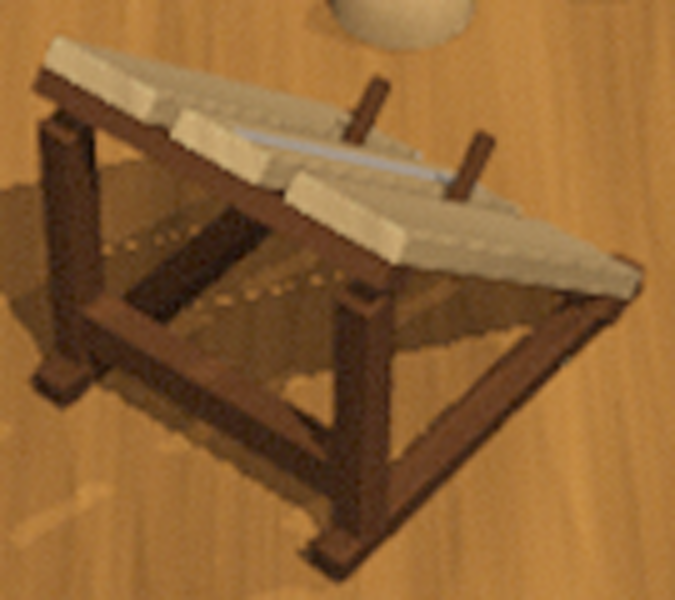

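Crops: the bowl's foot top is centred at scene (210.8,207.3) and side (317.4,328.3). It is natural wood, so it's the right choice. The peg tips are at scene (386.7,237.3) and (408.3,216.3), with their bases near (374,240) and (392,220).

```bash
python3 - <<'E'
from h import *
np.set_printoptions(precision=1,suppress=True)
print("foot",onz("scene",(210.8,207.3),79),onz("side",(317.4,328.3),79),tri("scene",(210.8,207.3),"side",(317.4,328.3)))
LL,LR=onz("scene",(375.7,305.7),25),onz("scene",(443.3,241),25)
TR,TL=onz("scene",(368.3,120),225.7),onz("scene",(288.3,178.3),225.7)
print("corners",LL,LR,TR,TL,"w",np.linalg.norm(LL-LR),np.linalg.norm(TL-TR),"l",np.linalg.norm(TL-LL),np.linalg.norm(TR-LR))
print("side TL",onz("side",(255+55/5,180+38/5),225.7),onz("side",(255+408/5,180+240/5),225.7), "LL", onz("side",(255+640/5,180+270/5),25))
X=(TL+TR-LL-LR)/2; a=np.arctan2(X[1],X[0]); Y0=LR-LL;print("az",np.degrees(a),np.degrees(np.arctan2(*Y0[:2][::-1])))
O=(LL+LR)/2;s=np.radians(42)
x=np.array([np.cos(a)*np.cos(s),np.sin(a)*np.cos(s),np.sin(s)]);z=np.array([-np.cos(a)*np.sin(s),-np.sin(a)*np.sin(s),np.cos(s)]);y=np.cross(z,x)
R=np.c_[x,y,z];print(R)
for nm,pl in(("tip",38),("base",0)):
  for px in ((386.7,237.3),(408.3,216.3)) if pl else((374,240),(392.3,220.3)):
    p=onplane("scene",px,O+z*pl,z); print(nm,R.T@(p-O))
  for px in ((255+485/5,180+135/5),(255+378/5,180+82/5)) if pl else ((255+457/5,180+197/5),(255+352/5,180+137/5)):
    p=onplane("side",px,O+z*pl,z); print(nm,"side",R.T@(p-O))
E
```

```text
foot [ 456.7 -310.    79. ] [ 451.9 -316.6   79. ] (array([ 451.7, -312. ,   72.9]), np.float64(0.663284774734277))
corners [643.9  37.5  25. ] [475.2 181.2  25. ] [333.5   8.4 225.7] [ 505.8 -137.3  225.7] w 221.56286711715114 225.5912623941924 l 299.88691104204696 300.32504662128235
side TL [326.8   0.8 225.7] [ 496.3 -140.5  225.7] LL [635.5  39.3  25. ]
az -128.82198389918247 139.58342815659574
[[-0.5  0.8  0.4]
 [-0.6 -0.6  0.5]
 [ 0.7  0.   0.7]]
tip [102.7  29.1  38. ]
tip [103.8 -40.8  38. ]
tip side [172.   58.3  38. ]
tip side [187.3  -1.5  38. ]
base [103.6  32.1  -0. ]
base [107.8 -30.4   0. ]
base side [143.6  46.3   0. ]
base side [131.5 -29.5   0. ]
```

```bash
python3 -m jog '[[0,0,-5,0,0,0],[0,0,-5,0,0,0],[-5,-0.2,-3,0,0,4.7],[-5,-0.2,0,0,0,4.7],[-5,-0.2,0,0,0,4.7],[-5,-0.2,0,0,0,4.7],[-5,-0.2,0,0,0,4.7],[-5,-0.2,0,0,0,4.7],[-5,-0.2,0,0,0,4.7],[-5,-0.2,0,0,0,4.7],[-5,-0.2,0,0,0,4.7],[-5,-0.2,0,0,0,4.7],[-5,-0.2,0,0,0,4.7],[-5,-0.2,0,0,0,4.7],[-5,-0.2,0,0,0,4.7],[-5,-0.2,0,0,0,4.7]]' 8.5
python3 -c "
from station import r
s=r.read_state();print(s['qpos'],s['tcp_rot'])"
```

```text
time: 1.7
eef_pos: [588.7, 123.2, 325.7]
tcp_rot: [0.652, 0.758, -0.012, 0.0]
ft_force: [1.1, -0.4, -0.4]
grip_width: 85.2
[-0.60696821  0.34713085  0.48809421  1.20062272 -0.14380654  1.64903218
 -0.00265125] [ 6.52153576e-01  7.57986918e-01 -1.23022782e-02  4.46371525e-04]
```

```bash
python3 - <<'E'
from h import *
import pickle
ci=r.camera_info("wrist");a=r.capture("wrist");pickle.dump(ci,open("w1.pkl","wb"));cv2.imwrite("pics/w1.png",a[:,:,::-1])
E
python3 -m jog '[[-5,-0.2,0,0,0,4.7],[-5,-0.4,0,0,0,4.7],[-5,-0.6,0,0,0,4.7],[-5,-0.6,0,0,0,4.7],[-5,-0.6,0,0,0,4.7],[-5,-0.6,0,0,0,4.7],[-5,-0.6,1,0,0,4.7],[-5,-0.6,2,0,0,4.7],[-3,-0.6,3,0,0,3],[0,0,0,0,0,0]]'
python3 - <<'E'
from h import *
import pickle
s=r.read_state();print(s['qpos'],s['tcp_rot'])
ci=r.camera_info("wrist");a=r.capture("wrist");pickle.dump(ci,open("w2.pkl","wb"));cv2.imwrite("pics/w2.png",a[:,:,::-1])
E
```

```text
time: 2.75
eef_pos: [459.7, -279.9, 274.1]
tcp_rot: [0.887, 0.462, -0.015, 0.006]
ft_force: [-1.1, -0.4, -0.4]
grip_width: 85.3
[-0.19728641  0.21055759  0.796506    1.51234259 -0.11758127  1.48601358
 -0.01208608] [ 0.88686128  0.46173878 -0.01546219  0.0059411 ]
```

View pics/w1.png

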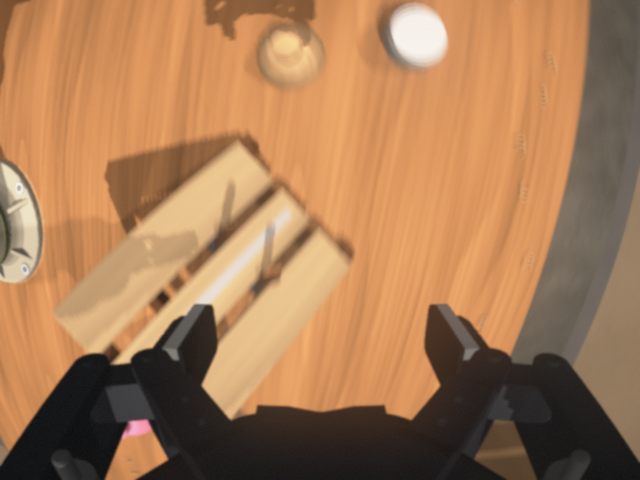

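View pics/w2.png

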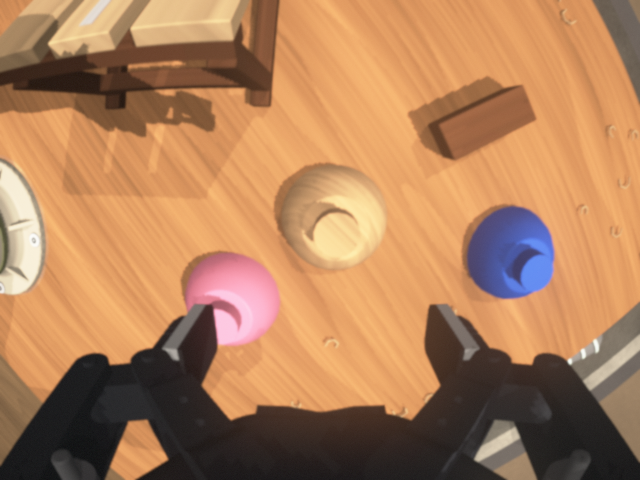

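Wrist views: in w2 the foot top is at (336,232). In w1 the board's lower corners are at (237,140) and (350,252), the peg tips are near (213,246) and (275,277), and the tin and small bowl are far off.

```bash
python3 - <<'E'
from h import *
import pickle
np.set_printoptions(precision=1,suppress=True)
c1=pickle.load(open("w1.pkl","rb"));c2=pickle.load(open("w2.pkl","rb"))
p=onz("wrist",(336,232),79,c2);print("foot",p, "pink foot", onz("wrist",(225,318),79,c2))
o1,v1=ray("wrist",(336,232),c2)
for n,px in(("scene",(210.8,207.3)),("side",(317.4,328.3))):
  o2,v2=ray(n,px);t=np.linalg.lstsq(np.c_[v1,-v2],o2-o1,rcond=None)[0];print(n,o1+v1*t[0],o2+v2*t[1])
print("LL/LR",onz("wrist",(350,252),25,c1),onz("wrist",(237,140),25,c1))
s=r.read_state();from scipy.spatial.transform import Rotation as Q
R=Q.from_quat(s['tcp_rot']).as_matrix();print(R,R.T@(p-s['eef_pos']))
im=cv2.imread("pics/w1.png")[120:370,50:370];cv2.imwrite("pics/w1c.png",cv2.resize(im,None,fx=2.4,fy=2.4,interpolation=2))
E
```

```text
foot [ 455.6 -310.2   79. ] pink foot [ 296.5 -321.6   79. ]
scene [ 455.4 -310.6   77.6] [ 455.4 -310.4   77.6]
side [ 454.7 -312.    71.8] [ 452.  -311.7   72.1]
LL/LR [632.3  50.6  25. ] [467.1 175.3  25. ]
[[ 0.6  0.8 -0. ]
 [ 0.8 -0.6 -0. ]
 [-0.  -0.  -1. ]] [-23.4  12.9 197.9]
```

View pics/w1c.png

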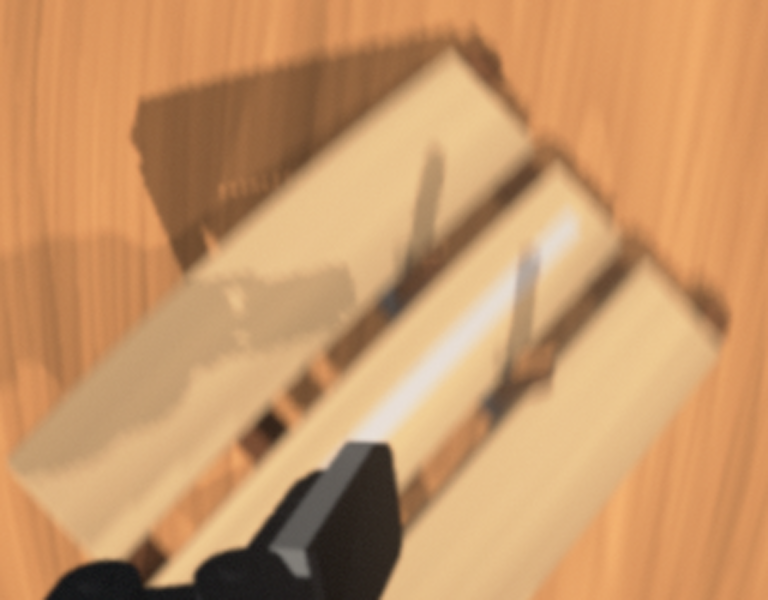

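```bash
cat >> h.py <<'E'
from scipy.spatial.transform import Rotation as Q
def rel(P,zdir,xdir=None):
    "shift (cm, present tool axes) to P mm; rotvec (deg, tool) bringing tool z to zdir"
    s=r.read_state();R=Q.from_quat(s['tcp_rot']).as_matrix()
    d=R.T@np.array(zdir,float);d/=np.linalg.norm(d);v=np.cross([0,0,1],d);n=np.linalg.norm(v)
    print("t",s['time'],"tcp",np.round(s['eef_pos'],1),"shift",np.round(R.T@(np.array(P)-s['eef_pos'])/10,2),"turn",np.round(np.degrees(v/max(n,1e-9)*np.arctan2(n,d[2])),2),"q",np.round(s['qpos'],2),"F",np.round(s['ft_force'],1))
E
python3 -m jog '[[-2.6,1.4,4,-0.2,1.9,0],[0,0,4,0,0,0],[0,0,0,0,0,0],[0,0,0,0,0,0]]'
python3 -c "
from h import *
rel([455.5,-310.5,54],[0,0,-1])"
```

```text
time: 3.2
eef_pos: [464.2, -304.3, 200.0]
tcp_rot: [0.883, 0.468, 0.004, 0.002]
ft_force: [0.4, -0.9, 0.4]
grip_width: 85.2
t 3.2 tcp [ 464.2 -304.3  200. ] shift [-1.08 -0.47 14.59] turn [ 0.38 -0.28  0.  ] q [-0.12  0.28  0.79  1.61 -0.21  1.33  0.11] F [ 0.4 -0.9  0.4]
```

```bash
python3 -m jog '[[-1.1,-0.5,4,0.4,-0.3,0],[0,0,4,0,0,0],[0,0,2,0,0,0],[0,0,0,0,0,0],[0,0,0,0,0,0]]'
python3 -c "
from h import *
rel([455.5,-310.5,54],[0,0,-1])
a=r.capture('wrist');ci=r.camera_info('wrist')
print(proj('wrist',[455.5,-310.5,79],ci));cv2.imwrite('pics/w3.png',a[:,:,::-1])"
```

```text
time: 3.7
eef_pos: [465.8, -308.5, 108.6]
tcp_rot: [0.88, 0.475, 0.005, 0.005]
ft_force: [0.2, -0.4, 0.4]
grip_width: 85.1
t 3.7 tcp [ 465.8 -308.5  108.6] shift [-0.75 -0.83  5.45] turn [ 0.79 -0.18  0.  ] q [-0.08  0.37  0.76  1.73 -0.28  1.14  0.18] F [ 0.2 -0.4  0.4]
[307.67627037 279.62929568]
```

View pics/w3.png

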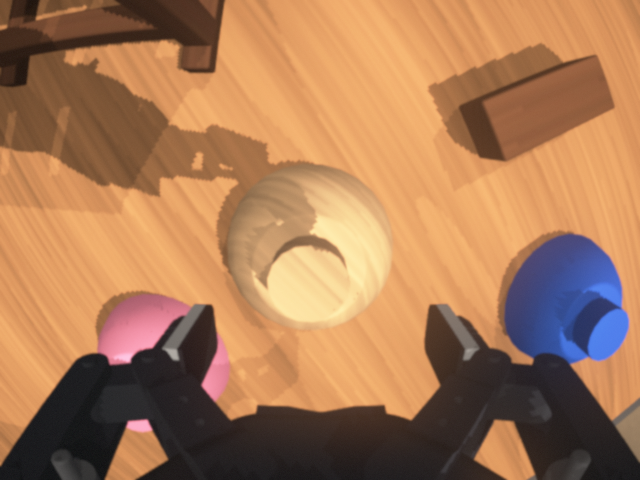

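The foot is at (307,280) in w3, exactly where the estimate projects. I'll centre on it and descend.

```bash
python3 -m jog '[[-0.8,-0.9,1,0.8,-0.2,0],[0,-0.1,1.5,0,0,0],[0,0,1.3,0,0,0],[0,0,0.6,0,0,0],[0,0,0,0,0,0]]'
python3 -c "
from h import *
rel([455.5,-310.5,54],[0,0,-1])"
```

```text
time: 4.25
eef_pos: [454.9, -310.6, 64.9]
tcp_rot: [0.88, 0.476, 0.002, 0.002]
ft_force: [-0.8, 0.3, 0.6]
grip_width: 84.8
t 4.25 tcp [ 454.9 -310.6   64.9] shift [0.04 0.04 1.09] turn [ 0.28 -0.07  0.  ] q [-0.05  0.41  0.74  1.79 -0.31  1.06  0.23] F [-0.8  0.3  0.6]
```

```bash
python3 -m jog '[[0,0,0.6,0.3,0,0],[0,0,0.4,0,0,0],[0,0,0,0,0,0]]' && python3 -m jog '[[0,0,0,0,0,0],[0,0,0,0,0,0],[0,0,0,0,0,0],[0,0,0,0,0,0],[0,0,0,0,0,0],[0,0,0,0,0,0],[0,0,0,0,0,0],[0,0,0,0,0,0]]' 4 70
python3 -c "
from h import *
rel([455.5,-310.5,54],[0,0,-1])"
```

```text
time: 4.55
eef_pos: [455.0, -310.7, 54.0]
tcp_rot: [0.88, 0.476, 0.0, -0.001]
ft_force: [-0.1, -0.2, 0.8]
grip_width: 85.0
time: 5.35
eef_pos: [455.8, -311.1, 55.1]
tcp_rot: [0.88, 0.476, 0.001, 0.0]
ft_force: [-0.2, -0.2, 0.1]
grip_width: 40.0
t 5.35 tcp [ 455.8 -311.1   55.1] shift [ 0.04 -0.06  0.11] turn [ 0.05 -0.07  0.  ] q [-0.04  0.43  0.73  1.79 -0.33  1.05  0.23] F [-0.2 -0.2  0.1]
```

```bash
python3 -c "
from h import *
a=r.capture('wrist');b=r.capture('side')
cv2.imwrite('pics/w4.png',cv2.hconcat([a[180:480,120:520,::-1],cv2.resize(b[240:390,240:440,::-1],(400,300))]))"
```

```text
(no output)
```

View pics/w4.png

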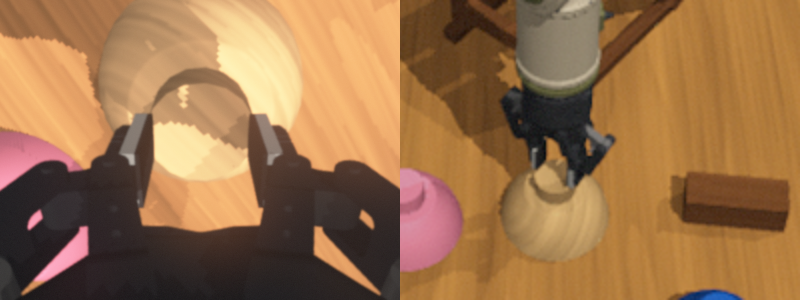

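The fingers flank the foot, but the reading equals the commanded 40. I'll command less to see whether they are actually stopped by the wood.

```bash
python3 -m jog '[[0,0,0,0,0,0],[0,0,0,0,0,0]]' 3.6 40; python3 -c "
from h import *
s=r.read_state();R=Q.from_quat(s['tcp_rot']).as_matrix();ci=r.camera_info('wrist')
for z in (0,-19):
  for y in(-20,0,20): print(z,y,proj('wrist',s['eef_pos']+R@np.array([0,y,z]),ci)-[120,180])
print('foot',proj('wrist',[455.5,-310.5,79],ci)-[120,180])"
```

```text
time: 5.65
eef_pos: [455.7, -311.1, 55.0]
tcp_rot: [0.88, 0.476, 0.001, 0.0]
ft_force: [-1.0, 0.4, 0.1]
grip_width: 35.8
0 -20 [161.46242852 107.04945578]
0 0 [202.28185832 107.18369583]
0 20 [243.05973374 106.98779196]
-19 -20 [157.28157139 123.30589305]
-19 0 [202.47558209 123.54553301]
-19 20 [247.61329491 123.22095496]
foot [201.35977298 127.53333498]
```

```bash
python3 -m jog '[[0,0,0,0,0,0],[0,0,0,0,0,0],[0,0,0,0,0,0]]' 2.8 70;  python3 -m jog '[[0,0,-0.1,0,0,0],[0,0,-0.1,0,0,0],[0,0,0,0,0,0]]'; python3 -c "
from h import *
a=r.capture('wrist')
cv2.imwrite('pics/w5.png',cv2.resize(a[200:420,180:460,::-1],None,fx=2.5,fy=2.5))"
```

```text
time: 5.95
eef_pos: [455.7, -311.1, 55.0]
tcp_rot: [0.88, 0.476, 0.001, 0.0]
ft_force: [0.6, -0.6, 0.6]
grip_width: 28.0
time: 6.25
eef_pos: [455.7, -311.1, 57.1]
tcp_rot: [0.88, 0.476, 0.001, -0.0]
ft_force: [-1.4, -0.6, 0.0]
grip_width: 28.1
```

View pics/w5.png

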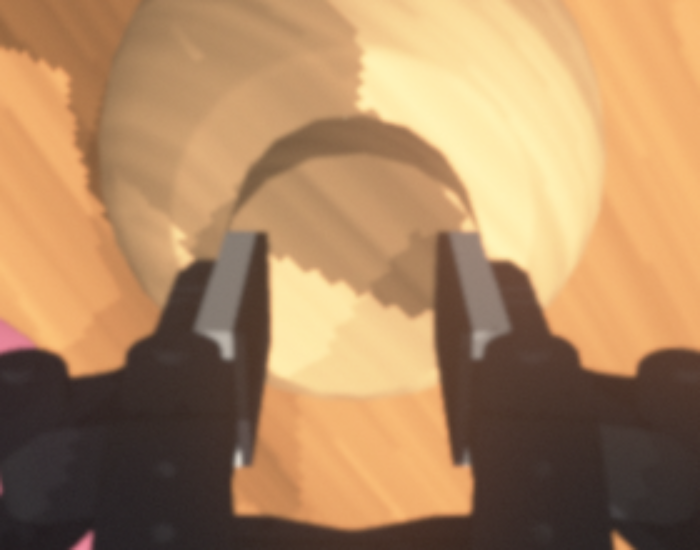

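The fingers shut above the foot, so the real fingertips are higher than the reported TCP, by about 33 mm going by the pad spread in the image. I'll check this by touch, lowering the closed fingers gently onto the foot's end.

```bash
for i in 1 2 3; do python3 -m jog '[[0,0,0.2,0,0,0],[0,0,0.2,0,0,0]]' | egrep 'eef|ft'; done
```

```text
eef_pos: [456.0, -311.2, 53.5]
ft_force: [-8.5, 7.1, 28.0]
eef_pos: [456.0, -311.2, 53.5]
ft_force: [-10.4, 7.8, 27.8]
eef_pos: [456.1, -311.1, 53.5]
ft_force: [-7.7, 6.6, 25.3]
```

```bash
python3 -m jog '[[0,0,-0.5,0,0,0],[0,0,-0.5,0,0,0],[0,0,0,0,0,0],[0,0,0,0,0,0],[0,0,0,0,0,0],[0,0,0,0,0,0],[0,0,0,0,0,0]]' 8.5; python3 -m jog '[[0,0,1,0,0,0],[0,0,1,0,0,0],[0,0,0.7,0,0,0],[0,0,0,0,0,0]]'
python3 -c "
from h import *
rel([455.5,-310.5,31],[0,0,-1])"
```

```text
time: 7.6
eef_pos: [455.8, -310.9, 63.4]
tcp_rot: [0.88, 0.475, 0.004, -0.002]
ft_force: [-0.6, -0.7, 0.3]
grip_width: 84.7
time: 8.0
eef_pos: [455.4, -310.2, 33.0]
tcp_rot: [0.88, 0.475, 0.003, -0.002]
ft_force: [-0.9, -0.0, -0.0]
grip_width: 85.1
t 8.0 tcp [ 455.4 -310.2   33. ] shift [-0.02  0.03  0.2 ] turn [-0.04 -0.46  0.  ] q [-0.02  0.45  0.71  1.81 -0.36  1.01  0.26] F [-0.9 -0.  -0. ]
```

```bash
python3 -m jog '[[0,0,0.2,0,-0.5,0],[0,0,0,0,0,0]]'; python3 -m jog '[[0,0,0,0,0,0],[0,0,0,0,0,0],[0,0,0,0,0,0],[0,0,0,0,0,0],[0,0,0,0,0,0],[0,0,0,0,0,0],[0,0,0,0,0,0],[0,0,0,0,0,0]]' 4 70
python3 -c "
from h import *
rel([455.5,-310.5,31],[0,0,-1])"
python3 -m jog '[[0,0,-0.1,0,0,0],[0,0,-0.2,0,0,0],[0,0,0,0,0,0]]'
```

```text
time: 8.2
eef_pos: [455.0, -310.2, 30.3]
tcp_rot: [0.88, 0.475, -0.001, -0.0]
ft_force: [-0.0, 1.0, -0.2]
grip_width: 85.2
time: 9.0
eef_pos: [455.7, -310.5, 31.4]
tcp_rot: [0.88, 0.475, -0.001, 0.0]
ft_force: [-0.0, -0.2, -0.8]
grip_width: 46.2
t 9.0 tcp [ 455.7 -310.5   31.4] shift [-0.01 -0.02  0.04] turn [-0.    0.08  0.  ] q [-0.03  0.46  0.72  1.81 -0.35  1.    0.25] F [-0.  -0.2 -0.8]
time: 9.3
eef_pos: [455.0, -310.1, 33.9]
tcp_rot: [0.88, 0.475, -0.001, -0.0]
ft_force: [-0.3, 0.9, -3.4]
grip_width: 45.9
```

Gripped: the opening stays at 46 and the lifted weight is about 3 N. Now lift high, above the rack's 226 mm top, and swing over.

```bash
python3 -m jog '[[0,0,-2,0,0,0],[0,0,-4,0,0,0],[0,0,-4,0,0,0],[0,0,-4,0,0,0],[0,0,-4,0,0,0],[0,0,-4,0,0,0],[0,0,-4,0,0,0],[0,0,-4,0,0,0],[0,0,0,0,0,0]]'
python3 -c "
from h import *
rel([600,100,330],[0,0,-1])"
```

```text
time: 10.2
eef_pos: [452.8, -308.6, 343.1]
tcp_rot: [0.88, 0.474, -0.003, -0.003]
ft_force: [-0.1, -0.3, -3.0]
grip_width: 45.9
t 10.2 tcp [ 452.8 -308.6  343.1] shift [ 42.23 -10.16   1.3 ] turn [-0.53  0.14  0.  ] q [-0.11  0.24  0.82  1.34 -0.17  1.65  0.11] F [-0.1 -0.3 -3. ]
```

```bash
python3 -m jog '[[2,0.8,0,0,0,-2],[4,1,0,0,0,-4],[4,1,0,0,0,-4],[4,1,0,0,0,-4],[4,1,0,0,0,-4],[4,1,0,0,0,-4],[4,1,0,0,0,-4],[4,0.5,0,0,0,-4],[4,0.5,0,0,0,-4],[4,0.5,0,0,0,-4],[4,0.5,0,0,0,-4],[2,0,0,0,0,-2],[0,0,0,0,0,0]]'
python3 -c "
from h import *
rel([600,100,330],[0,0,-1])"
```

```text
time: 11.5
eef_pos: [632.9, 95.8, 327.5]
tcp_rot: [0.63, 0.776, -0.007, -0.011]
ft_force: [0.2, 0.4, -3.1]
grip_width: 45.7
t 11.5 tcp [632.9  95.8 327.5] shift [ 1.09 -3.14 -0.16] turn [-1.42 -0.42  0.  ] q [-0.51  0.46  0.52  1.06 -0.23  1.7   0.15] F [ 0.2  0.4 -3.1]
```

```bash
python3 - <<'E'
from h import *
np.set_printoptions(precision=1,suppress=True)
a=cv2.imread("pics/scene0.png");hsv=cv2.cvtColor(a,cv2.COLOR_BGR2HSV)
O=np.array([559.5,109.3,25]);A=np.radians(-129.7);s=np.radians(42)
x=np.array([np.cos(A)*np.cos(s),np.sin(A)*np.cos(s),np.sin(s)]);z=np.array([-np.cos(A)*np.sin(s),-np.sin(A)*np.sin(s),np.cos(s)]);y=np.cross(z,x);R=np.c_[x,y,z];print(R)
for q in ((0,-110,0),(0,110,0),(300,-110,0),(300,110,0),(105,35,0),(105,35,38),(105,-35,0),(105,-35,38)): print(q,proj("scene",O+R@np.array(q)))
# board mask: sample
print(hsv[270,370],hsv[150,370],hsv[320,420],hsv[200,480])
m=((hsv[...,1]<125)&(hsv[...,2]>140)).astype(np.uint8);m[:110]=0;m[320:]=0;m[:,:280]=0;m[:,450:]=0
m=cv2.morphologyEx(m,cv2.MORPH_OPEN,np.ones((3,3)))
n,l,st,_=cv2.connectedComponentsWithStats(m)
for i in range(1,n):
    if st[i,4]>300:
        c=max(cv2.findContours((l==i).astype(np.uint8),0,2)[0],key=cv2.contourArea)
        print(st[i],cv2.approxPolyDP(c,6,True)[:,0].tolist())
sub=a[205:260,360:425].max(axis=2)
d=(sub<115).astype(np.uint8);n,l,st,_=cv2.connectedComponentsWithStats(d)
for i in range(1,n):
    if st[i,4]>12:
        p=np.argwhere(l==i)[:,::-1];print("dark",st[i,:5]+[360,205,0,0,0],cv2.boxPoints(cv2.minAreaRect(p.astype(np.float32)))+[360,205])
E
```

```text
[[-0.5  0.8  0.4]
 [-0.6 -0.6  0.5]
 [ 0.7  0.   0.7]]
(0, -110, 0) [442.5 240.9]
(0, 110, 0) [376.5 305.9]
(300, -110, 0) [368.1 119.6]
(300, 110, 0) [291.1 176.8]
(105, 35, 0) [372.8 239.8]
(105, 35, 38) [384.2 237.7]
(105, -35, 0) [395.  219.9]
(105, -35, 38) [406.6 217.4]
[ 17 111 204] [ 16 114 190] [ 13 152 173] [ 13 148 177]
[ 319  110  123  148 5363] [[319, 110], [345, 134], [393, 214], [409, 215], [411, 226], [402, 229], [424, 257], [441, 238], [375, 131], [402, 110]]
[ 320  140   99  138 3731] [[338, 140], [320, 156], [370, 234], [387, 235], [381, 250], [404, 277], [418, 261]]
[ 290  159  108  145 5029] [[313, 159], [290, 180], [377, 303], [397, 282]]
dark [383 205  39  55 206] [[382.8 205.1]
 [395.4 197. ]
 [431.1 252.5]
 [418.5 260.6]]
dark [360 221  27  39 184] [[358.4 222.1]
 [370.6 213.9]
 [395.8 251.8]
 [383.6 259.9]]
```

```bash
cat > brd.py <<'E'
from h import *
np.set_printoptions(precision=1,suppress=True)
O=np.array([559.5,109.3,25]);A=np.radians(-129.7);s=np.radians(42)
x=np.array([np.cos(A)*np.cos(s),np.sin(A)*np.cos(s),np.sin(s)]);z=np.array([-np.cos(A)*np.sin(s),-np.sin(A)*np.sin(s),np.cos(s)]);y=np.cross(z,x);R=np.c_[x,y,z]
def strip(img,name,ci=None):
    hsv=cv2.cvtColor(img,cv2.COLOR_BGR2HSV);m=((hsv[...,1]<75)&(hsv[...,2]>120)).astype(np.uint8)
    n,l,st,_=cv2.connectedComponentsWithStats(m)
    for i in range(1,n):
        if st[i,4]>25:
            P=[R.T@(onplane(name,p,O,z,ci)-O) for p in np.argwhere(l==i)[:,::-1]];P=np.array(P)
            if abs(P[:,1].mean())<40 and -20<P[:,0].mean()<300:
                k=np.polyfit(P[:,0],P[:,1],1);print(name,st[i],"x",P[:,0].min(),P[:,0].max(),"y mean",P[:,1].mean(),"y@105",np.polyval(k,105),"slope",round(k[0],3),"halfw",P[:,1].std()*1.73)
E
python3 - <<'E'
from brd import *
strip(cv2.imread("pics/scene0.png"),"scene")
ci=r.camera_info("wrist");a=r.capture("wrist")[:,:,::-1].copy();cv2.imwrite("pics/w6.png",a);strip(a,"wrist",ci)
import pickle;pickle.dump(ci,open("w6.pkl","wb"))
rel([600,100,330],[0,0,-1])
E
```

```text
Traceback (most recent call last):
  File "brd.py", line 10, in strip
    P=[R.T@(onplane(name,p,O,z,ci)-O) for p in np.argwhere(l==i)[:,::-1]];P=np.array(P)
            ~~~~~~~^^^^^^^^^^^^^^^
  File "h.py", line 13, in onplane
    o,v=ray(n,px,ci); return o+v*((p-o)@nrm)/(v@nrm)
        ~~~^^^^^^^^^
  File "h.py", line 4, in ray
    c=ci or r.camera_info(n); M=np.linalg.inv(c["camera_from_world"]); f=240/np.tan(np.radians(c["vertical_fov"]/2))
            ~~~~~~~~~~~~~^^^
ValueError: time passes only in moves, steps and waits
```

Too many camera_info calls. I'll pass the info in once.

```bash
python3 - <<'E'
from brd import *
import pickle
sc=r.camera_info("scene");ci=r.camera_info("wrist");a=r.capture("wrist")[:,:,::-1].copy();cv2.imwrite("pics/w6.png",a)
pickle.dump((sc,ci),open("w6.pkl","wb"))
strip(cv2.imread("pics/scene0.png"),"scene",sc);strip(a,"wrist",ci)
rel([600,100,330],[0,0,-1])
E
```

```text
scene [334 152  75 114 697] x 18.300368453577054 286.80697001737326 y mean -1.6389404819453204 y@105 -1.9300858410172999 slope 0.006 halfw 6.24674909038125
wrist [  86  200  146  138 2320] x 66.41532893327602 289.18081244392476 y mean -3.82628688932344 y@105 -4.756409443407222 slope 0.011 halfw 6.921503997065077
t 11.55 tcp [632.9  94.2 327.3] shift [ 1.2 -3.1 -0.2] turn [-1.4 -0.4  0. ] q [-0.5  0.5  0.5  1.1 -0.2  1.7  0.1] F [-0.6  0.6 -3.3]
```

View pics/w6.png

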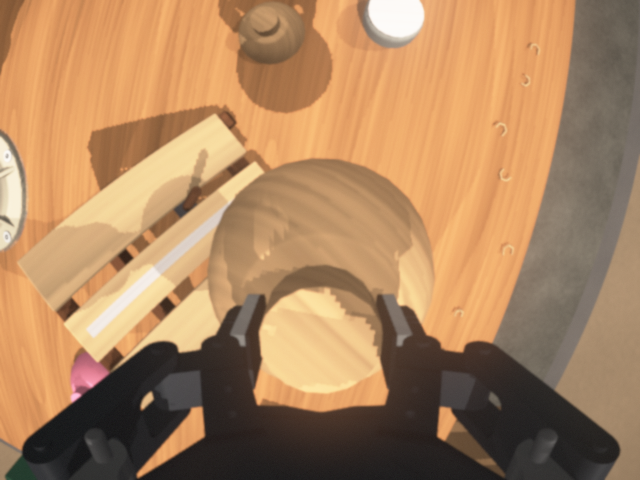

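The bowl is held by the foot between the fingers, and the strip gives the rack's centre line at y≈-3 in my frame (scene -2, wrist -4.8). Next: the tilt.

```bash
cat >> brd.py <<'E'
def go(bx,by,bz): rel(O+R@np.array([bx,by,bz+31.4]),-z); s=r.read_state(); print("bowl in board",R.T@(s['eef_pos']+Q.from_quat(s['tcp_rot']).as_matrix()[:,2]*31.4-O),"z",np.round(s['ft_force']@R,1),"grip",round(s['grip_width'],1))
E
python3 -c "
from brd import *
go(195,-3,120)"
```

```text
t 11.55 tcp [632.9  94.2 327.3] shift [  0.4 -10.3   6.2] turn [ 31.5 -26.4   0. ] q [-0.5  0.5  0.5  1.1 -0.2  1.7  0.1] F [-0.6  0.6 -3.3]
bowl in board [155.4  65.4 224.6] z [-2.3 -0.8 -2.3] grip 45.7
```

```bash
python3 -m jog '[[0,-1,0,4.5,-3.8,0],[0,-1,0,4.5,-3.8,0],[0,-1,0,4.5,-3.8,0],[0,-1,0,4.5,-3.8,0]]';python3 -c "
from brd import *
go(195,-3,120);print(r.read_state()['qpos'])"
```

```text
time: 11.95
eef_pos: [592.9, 74.4, 336.6]
tcp_rot: [0.623, 0.751, -0.217, -0.005]
ft_force: [0.9, -0.3, -2.6]
grip_width: 45.9
t 11.95 tcp [592.9  74.4 336.6] shift [ 3.5 -3.6  7.9] turn [ 12.7 -11.2   0. ] q [-0.6  0.7  0.6  0.8 -0.   2.   0.1] F [ 0.9 -0.3 -2.6]
bowl in board [203.5  47.7 197.8] z [-2.   0.9 -1.8] grip 45.9
[-0.6  0.7  0.6  0.8 -0.   2.1  0.1]
```

```bash
python3 -m jog '[[1,-1,1.5,1,-1,0],[1,-1,1.5,1,-1,0],[1,-1,1.5,1,-1,0],[0.5,-0.6,1.5,1,-1,0]]';python3 -c "
from brd import *
np.set_printoptions(precision=2,suppress=True)
go(195,-3,120);print(r.read_state()['qpos'])"
```

```text
time: 12.35
eef_pos: [534.6, 75.8, 281.3]
tcp_rot: [0.618, 0.739, -0.27, 0.001]
ft_force: [0.0, 0.7, -3.2]
grip_width: 45.9
t 12.35 tcp [534.6  75.8 281.3] shift [0.74 0.07 1.24] turn [ 8.12 -6.85  0.  ] q [-0.7   0.6   0.57  1.1   0.05  1.94  0.04] F [ 0.   0.7 -3.2]
bowl in board [196.71   2.21 131.73] z [-2.6 -0.4 -2. ] grip 45.9
[-0.7   0.6   0.57  1.1   0.05  1.94  0.04]
```

Good, j6 has come back to 1.94. Finish the turn and continue in.

```bash
python3 -m jog '[[0.3,0,0.5,4,-3.4,0],[0.3,0,0.5,4,-3.4,0],[0,0,0,0,0,0]]';python3 -c "
from brd import *
np.set_printoptions(precision=2,suppress=True)
go(195,-3,60)"
```

```text
time: 12.65
eef_pos: [527.7, 71.7, 268.9]
tcp_rot: [0.601, 0.713, -0.361, -0.0]
ft_force: [0.1, 0.6, -4.3]
grip_width: 45.9
t 12.65 tcp [527.7  71.7 268.9] shift [0.51 0.24 5.69] turn [-0.44 -0.02  0.  ] q [-0.72  0.73  0.6   1.03  0.1   2.05  0.06] F [ 0.1  0.6 -4.3]
bowl in board [200.    -0.61 116.93] z [-3.3 -0.3 -2.8] grip 45.9
```

```bash
python3 -m jog '[[0.2,0.1,1.5,-0.4,0,0],[0.2,0.1,1.5,0,0,0],[0.1,0,1,0,0,0],[0,0,0.5,0,0,0],[0,0,0,0,0,0]]';python3 -c "
from brd import *
np.set_printoptions(precision=2,suppress=True)
go(195,-3,15)"
```

```text
time: 13.15
eef_pos: [510.1, 45.3, 233.9]
tcp_rot: [0.609, 0.711, -0.352, 0.003]
ft_force: [0.3, 0.5, -2.4]
grip_width: 45.8
t 13.15 tcp [510.1  45.3 233.9] shift [ 0.69 -0.06  5.49] turn [ 0.4  -0.69  0.  ] q [-0.73  0.68  0.6   1.2   0.1   1.93  0.03] F [ 0.3  0.5 -2.4]
bowl in board [199.43   2.68  69.81] z [-2.  -0.1 -1.4] grip 45.8
```

```bash
python3 -m jog '[[0.3,0,1.5,0.4,-0.7,0],[0.2,0,1.5,0,0,0],[0.1,0,1.2,0,0,0],[0,0,0.8,0,0,0],[0,0,0,0,0,0]]';python3 -c "
from brd import *
np.set_printoptions(precision=2,suppress=True)
go(195,-3,4)"
```

```text
time: 13.65
eef_pos: [489.4, 22.4, 197.1]
tcp_rot: [0.611, 0.709, -0.353, 0.007]
ft_force: [0.6, -0.7, -2.3]
grip_width: 45.5
t 13.65 tcp [489.4  22.4 197.1] shift [ 0.54 -0.09  1.79] turn [ 0.54 -0.42  0.  ] q [-0.75  0.64  0.61  1.34  0.12  1.81  0.  ] F [ 0.6 -0.7 -2.3]
bowl in board [197.79   1.65  21.82] z [-1.4  0.9 -1.8] grip 45.5
```

```bash
python3 -m jog '[[0.3,-0.1,0.7,0.6,-0.5,0],[0.2,0,0.5,0,0,0],[0,0,0,0,0,0]]';python3 -c "
from brd import *
np.set_printoptions(precision=2,suppress=True)
go(195,-3,0)"; for i in 1 2 3 4; do python3 -m jog '[[0,0,0.2,0,0,0],[0,0,0,0,0,0]]'| egrep 'eef|ft_f|rot'; done;python3 -c "
from brd import *
np.set_printoptions(precision=2,suppress=True)
go(195,-3,0)"
```

```text
time: 13.95
eef_pos: [482.9, 20.7, 186.9]
tcp_rot: [0.61, 0.707, -0.358, 0.007]
ft_force: [0.1, -1.0, -3.7]
grip_width: 46.1
t 13.95 tcp [482.9  20.7 186.9] shift [ 0.07 -0.02  1.06] turn [ 0.06  0.04 -0.  ] q [-0.76  0.64  0.61  1.37  0.12  1.8  -0.01] F [ 0.1 -1.  -3.7]
bowl in board [195.31  -2.33  10.58] z [-2.   0.7 -3.3] grip 46.1
eef_pos: [482.2, 20.0, 185.3]
tcp_rot: [0.609, 0.707, -0.358, 0.007]
ft_force: [0.7, -0.7, -3.9]
eef_pos: [481.5, 19.0, 183.9]
tcp_rot: [0.609, 0.708, -0.358, 0.008]
ft_force: [-0.3, 0.2, -3.5]
eef_pos: [480.7, 17.9, 182.3]
tcp_rot: [0.609, 0.708, -0.358, 0.008]
ft_force: [0.2, -0.3, -2.1]
eef_pos: [479.8, 16.7, 180.8]
tcp_rot: [0.609, 0.708, -0.358, 0.008]
ft_force: [-0.2, 0.3, -3.0]
t 14.75 tcp [479.8  16.7 180.8] shift [ 0.06 -0.06  0.26] turn [ 0.13  0.06 -0.  ] q [-0.76  0.64  0.61  1.39  0.12  1.78 -0.01] F [-0.2  0.3 -3. ]
bowl in board [194.94  -2.12   2.65] z [-2.1 -0.3 -2.2] grip 46.2
```

```bash
for i in 1 2 3 4; do python3 -m jog '[[0,0,0.12,0,0,0],[0,0,0,0,0,0]]'>/dev/null; python3 -c "
from brd import *
go(195,-3,0)" | tail -1; done
```

```text
bowl in board [195.   -2.1   1.3] z [-2.8  0.9 -2.6] grip 45.9
bowl in board [194.9  -2.1   0.1] z [-1.6 -0.1 -2.4] grip 45.8
bowl in board [194.9  -2.1  -1.2] z [-1.5  0.4 -2.6] grip 45.8
bowl in board [194.7  -2.2  -2.1] z [-1.8  0.5 -1.4] grip 46.0
```

```bash
for i in 1 2 3 4; do python3 -m jog '[[0,0,0.12,0,0,0],[0,0,0,0,0,0]]'>/dev/null; python3 -c "
from brd import *
go(195,-3,0)" | tail -1; done
```

```text
bowl in board [194.6  -2.1  -2. ] z [-1.2  0.3 -1.5] grip 46.1
bowl in board [194.3  -2.1  -2.1] z [-2.6 -0.8 -0.9] grip 45.9
bowl in board [194.2  -2.1  -2. ] z [-0.1 -0.9 -0.3] grip 46.0
bowl in board [194.1  -2.   -2. ] z [-0.5 -0.7  1.5] grip 45.9
```

The boards are felt at z≈-2, with about 4 N of contact. Now slide down the slope to the pegs.

```bash
python3 -c "
from brd import *
np.set_printoptions(precision=3,suppress=True)
print(Q.from_quat(r.read_state()['tcp_rot']).as_matrix().T@R)
go(184,-3,-1)"
```

```text
[[-0.666 -0.746 -0.001]
 [-0.746  0.666  0.011]
 [-0.008  0.008 -1.   ]]
t 16.35 tcp [478.1  14.8 176.9] shift [ 0.74  0.72 -0.09] turn [ 0.61  0.04 -0.  ] q [-0.76  0.63  0.61  1.41  0.12  1.76 -0.01] F [0.3 1.5 0.7]
bowl in board [194.088  -2.012  -1.984] z [-0.5 -0.7  1.5] grip 45.9
```

```bash
python3 -m jog '[[0.27,0.25,-0.08,0.3,0,0],[0.27,0.3,0,0,0,0],[0.27,0.3,0,0,0,0],[0,0,0,0,0,0]]';python3 -c "
from brd import *
go(176,-3,-1)"
```

```text
time: 16.75
eef_pos: [484.0, 21.9, 168.3]
tcp_rot: [0.609, 0.708, -0.357, 0.008]
ft_force: [0.8, 3.5, 1.7]
grip_width: 46.0
t 16.75 tcp [484.   21.9 168.3] shift [ 0.4  0.4 -0.1] turn [ 0.2  0.1 -0. ] q [-0.8  0.7  0.6  1.4  0.1  1.8 -0. ] F [0.8 3.5 1.7]
bowl in board [181.6  -2.1  -2.2] z [-1.2 -1.6  3.4] grip 46.0
```

Now 2 mm steps, watching the force up the slope (x) and off the face (z).

```bash
for i in 1 2 3 4 5 6; do python3 -m jog '[[0.14,0.15,-0.02,0,0,0],[0,0,0,0,0,0]]'>/dev/null; python3 -c "
from brd import *
go(195,-3,0)" | tail -1; done
```

```text
bowl in board [179.1  -2.1  -2.2] z [-2.3 -0.2  1.3] grip 45.9
bowl in board [176.7  -2.1  -2.2] z [-3.2 -0.2  1. ] grip 45.8
bowl in board [174.4  -2.2  -2.2] z [-3.  -0.3  0.2] grip 46.0
bowl in board [172.1  -2.4  -2.1] z [-3.6 -0.2  0.4] grip 45.5
bowl in board [169.8  -2.5  -2. ] z [-3.7 -0.2  0.4] grip 46.1
bowl in board [167.5  -2.6  -1.9] z [-3.5  0.1 -1.4] grip 45.7
```

```bash
for i in 1 2 3 4 5; do python3 -m jog '[[0.08,0.08,0.01,0,0,0],[0,0,0,0,0,0]]'>/dev/null; python3 -c "
from brd import *
go(195,-3,0)" | tail -1; done
```

```text
bowl in board [166.3  -2.7  -2. ] z [-2.7 -0.8 -0.7] grip 45.7
bowl in board [165.9  -2.7  -2.1] z [-1.6 -0.1 -1.4] grip 45.8
bowl in board [165.7  -2.7  -2. ] z [ 0.2 -0.7 -0.5] grip 45.5
bowl in board [165.6  -2.8  -2. ] z [ 0.4 -0.4 -0.3] grip 45.8
bowl in board [165.5  -2.9  -1.8] z [ 1.4 -0.4 -0.2] grip 46.0
```

Peg contact: +3.7 N up the slope, no net side force, bowl at x≈165.6. Seat it lightly against pegs and boards, then open.

```bash
python3 -m jog '[[0.05,0.05,0.06,0,0,0],[0.05,0.05,0.06,0,0,0],[0,0,0,0,0,0]]'; python3 -c "
from brd import *
go(165.6,-3,-2)"; python3 -m jog '[[0,0,0,0,0,0],[0,0,0,0,0,0],[0,0,0,0,0,0]]' 4.6 20; python3 -c "
from brd import *
go(165.6,-3,-2)"
```

```text
time: 19.25
eef_pos: [491.4, 31.9, 157.6]
tcp_rot: [0.61, 0.706, -0.36, 0.008]
ft_force: [-1.8, -0.4, 0.1]
grip_width: 46.0
t 19.25 tcp [491.4  31.9 157.6] shift [-0. -0.  0.] turn [-0.1  0.1  0. ] q [-0.8  0.7  0.6  1.4  0.1  1.8 -0. ] F [-1.8 -0.4  0.1]
bowl in board [165.5  -2.9  -1.8] z [ 1.2 -1.1 -0.9] grip 46.0
time: 19.55
eef_pos: [491.3, 31.8, 157.5]
tcp_rot: [0.61, 0.705, -0.36, 0.007]
ft_force: [-1.8, 0.4, 3.7]
grip_width: 46.5
t 19.55 tcp [491.3  31.8 157.5] shift [-0. -0.  0.] turn [-0.1  0.1  0. ] q [-0.8  0.7  0.6  1.4  0.1  1.8 -0. ] F [-1.8  0.4  3.7]
bowl in board [165.4  -3.   -2. ] z [ 3.1 -1.6  2.2] grip 46.5
```

```bash
python3 -m jog '[[0,0,0,0,0,0],[0,0,0,0,0,0],[0,0,0,0,0,0]]' 5.2; python3 -m jog '[[0,0,0,0,0,0],[0,0,0,0,0,0],[0,0,0,0,0,0],[0,0,0,0,0,0],[0,0,0,0,0,0]]' 8.4; python3 -m jog '[[0,0,-1,0,0,0],[0,0,-2,0,0,0],[0,0,-2.5,0,0,0],[0,0,-3,0,0,0],[0,0,-3,0,0,0],[0,0,0,0,0,0]]'
python3 - <<'E'
from brd import *
ci=r.camera_info("wrist");a=r.capture("wrist")[:,:,::-1];b=r.capture("scene")[:,:,::-1];c=r.capture("side")[:,:,::-1]
cv2.imwrite("pics/w7.png",cv2.hconcat([cv2.resize(a[60:460,140:540],(400,400)),cv2.vconcat([cv2.resize(b[110:310,270:470],(200,200)),cv2.resize(c[170:300,250:400],(200,200))])]))
f=O+R@np.array([165.5,-3,77]); print("expected foot wrist",proj("wrist",f,ci)-[140,60],"scene",proj("scene",f))
cv2.imwrite("pics/s7.png",b);cv2.imwrite("pics/w7full.png",a)
E
```

```text
time: 19.85
eef_pos: [492.0, 32.3, 156.6]
tcp_rot: [0.61, 0.706, -0.359, 0.008]
ft_force: [-0.4, 0.1, 0.4]
grip_width: 52.4
time: 20.35
eef_pos: [492.3, 32.5, 156.2]
tcp_rot: [0.61, 0.706, -0.359, 0.008]
ft_force: [-0.2, -0.0, -1.1]
grip_width: 84.1
time: 20.95
eef_pos: [543.0, 95.5, 247.1]
tcp_rot: [0.61, 0.707, -0.359, 0.008]
ft_force: [0.4, -1.6, 0.1]
grip_width: 84.0
expected foot wrist [181.9 188.9] scene [392.5 197.3]
```

View pics/w7.png

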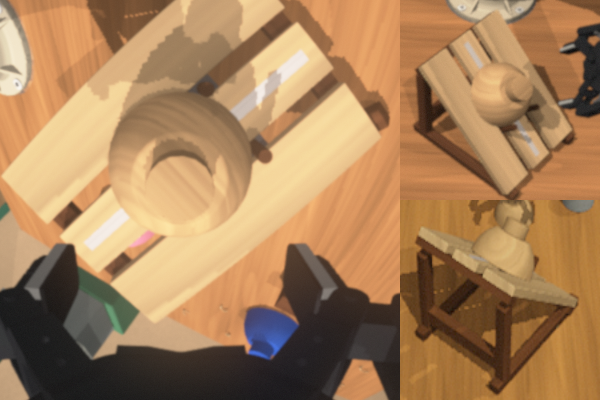

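The bowl sits on the boards with its rim against both pegs. The foot is at (179,188) in the crop (expected (182,189)) and the gripper is clear. One last check: the strip centre line against the bowl from this close view.

```bash
python3 - <<'E'
from brd import *
ci=r.camera_info("wrist");a=r.capture("wrist")[:,:,::-1].copy()
d=cv2.absdiff(a,cv2.imread("pics/w7full.png"))[60:320,200:460];print("motion px",(d.max(2)>60).sum())
strip(a,"wrist",ci)
print("foot in board",R.T@(onplane("wrist",(179+140,188+60),O+z*77,z,ci)-O))
rel([543,95,247],-z)
E
```

```text
motion px 223
wrist [ 372  108   80   73 1450] x 18.454635656040203 104.08082531639783 y mean -5.257183483986129 y@105 -4.994920572593234 slope 0.006 halfw 6.484018512911332
wrist [223 269  47  44 770] x 234.0382747377745 288.10462939588945 y mean -3.924170364597729 y@105 -4.943573407037591 slope 0.007 halfw 6.883896498699618
foot in board [166.6  -5.8  77. ]
t 21.15 tcp [540.8  92.6 244.1] shift [ 0.   0.1 -0.4] turn [-0.4  0.1  0. ] q [-0.7  0.8  0.6  1.   0.1  2.   0. ] F [-0.4  1.  -0. ]
```

```bash
python3 -m jog '[[0,0,-2,0,0,0],[0,0,0,0,0,0],[0,0,0,0,0,0]]'; python3 -c "
from station import r
print(r.sign_off())"
```

```text
time: 21.45
eef_pos: [542.2, 97.3, 248.5]
tcp_rot: [0.609, 0.706, -0.36, 0.006]
ft_force: [-0.6, -0.1, -0.2]
grip_width: 84.1
the job is handed in; nothing more can be done
None
```

The larger bowl is on the rack, rim against the boards, foot outwards and resting on the pegs. I handed the job in at about 21.5 s; sign-off gives no verdict.

I picked the bowl up by its foot and felt for the boards, then slid it down the slope until the pegs took it. The force up the slope rose from about -3.5 to +1.4 N while I still held it, then to about +3 N when I eased the grip. Only then did I open the fingers and back off square to the face.

**Last checks:**
- **Centring:** the foot is about 1 mm from the track's centre line in the close wrist view.
- **Position:** the bowl is about 166 mm up the slope, and the picture shows the rim against both pegs.
- **Gripper:** it is well clear of the bowl, with force readings at noise level.
- **Other objects:** I did not re-measure the small bowl, the tin and the blank after the move. Nothing came near them.

**What failed or disagreed:**
- **First grasp:** the fingers shut above the foot, because their real ends sit about 25 mm behind the reported tool point. I found this by a gentle touch on the foot's end, about 28 N for an instant, and then regripped lower.
- **Cameras:** the side camera disagreed with the other two by about 6 mm. The scene and wrist views differed by about 3 mm on the rack's centre line.
- **Stillness:** a comparison of two pictures to confirm the bowl was at rest was inconclusive. The arm itself was still settling by a few millimetres.

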